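# Push the clip carrier along its rails into the notch at the gauge blocks

### The job

The clips on the blue carrier are due for measuring. With a fingertip, push the carrier along its rails toward the end of the board where the gauge blocks stand, until you feel it drop into the locating notches there and it sits fully down; then take your hand away. Only push it: do not lift the carrier, and leave the gauge blocks, the ink pad, the mug and the tape roll where they stand.

Things in the scene. Friction and masses are not known exactly. Their poses are not given: they have to be found in the camera images.
- carrier: blue carrier with three steel clips, loose, 0.3-0.6 kg. Plate 153 (its x) x 120 mm (its y, the slide direction); origin: centre of its underside (bottom of its four feet), z up; plate top at z 17 mm. At each y end an upright push fence, 100 mm long in x, centred, 10 mm thick, outer face 60 mm from the origin, top at z 45.5 mm. Clips reach z 25 mm. Sliding it takes 1 to 5 N
- slide_board: fixed grey board, 220 (its x) x 550 (its y) x 18 mm with two rails along y; origin: centre of its underside. Rail tops at z 34 mm, dark side guides at x = +-78 mm (tops z 50, 1.5 mm play each side), black stop blocks (top z 48) at y = +-200. Notches 7 mm deep, 18 mm long for 12 mm feet; all four feet drop together. The rails go on 30 mm past the carrier seated there
- station_left (a point): where the carrier's origin lies when it sits centred and fully down in the notches of the board's +y end (left, seen from the robot); 110 mm from the board's centre. Its axes are those of the board. Before it drops, the carrier rides 7 mm higher
- station_right (a point): the same for the notches of the board's -y end (right)
- gauge_set: set of five steel gauge blocks in a beech cradle, 45 x 110 x 38 mm, loose, standing on the board beyond the rail end at the station to be used, about 130 mm from that station (it may stand at either end); origin at the centre of its underside
- ink_pad: dark red ink pad, 52 x 68 x 9 mm, loose, on the board beyond the other rail end; origin at the centre of its underside; leave alone
- tea_mug: dotted mug, 92 x 127 x 93 mm, to the left of the board; leave alone
- tape_roll: green roll of tape lying flat, 96 x 101 x 24 mm, to the right of the board; leave alone
Things that resemble listed ones, but are neither listed nor needed, are in the scene too. There is more than one size of the carrier; the job needs the larger.

How it is judged:
By the outcome, as a careful person would: the job done as asked, in the order asked, and still so for the second after the job is handed in, with the robot touching nothing.
It also fails if it takes over 35 s, if anything falls off the work surface, if the arm or the gripper's body presses on something with over 40 N, if the wrist force passes 120 N, or if a joint passes its speed limit or range.

### The arm

A 6-joint arm with a two-finger parallel gripper is mounted at the origin on the work surface; the furniture and walls round the work are solid. World frame = base frame: x ahead of the robot, y to its left, z up, the work surface at z = 0. Lengths are in m, angles in rad, forces in N, time in s.
With the tool pointing down it reaches from about 0.375 to 0.9 m from the base axis. Payload 3.1 kg.
Tool frame: the origin (TCP) lies between the finger pads; the fingertips stand 17 mm ahead of it and the grasp point (between the pads) lies 2 mm behind it; z points along the fingers, y is the line along which they close (so a half turn about z gives the same grasp; the last joint's range is limited). The gripper opens to 85 mm and grips with 20 to 120 N. Pads are 22 mm wide; open, the fingers measure 114 mm over their backs; the gripper's body (76 mm by 85 mm) begins 54 mm behind the grasp point. The pads swing forward as they close: fully open they stand 13 mm farther back than shut.
Start: joints at [1.052, 0.527, 1.433, -0, 1.181, -0.178], TCP at [0.209, 0.589, 0.248] pointing down, gripper open.
Joint ranges: [-3.08, 3.08], [-0.75, 2.2], [0.22, 2.44], [-1.43, 4.57], [0, 2.65], [-2.85, 2.85]. Speed limits (rad/s): [2.79, 2.79, 3.14, 3.14, 3.14, 3.14].

### API

Orientations are given as a unit quaternion [w, x, y, z].
In Python, from rig import telemetry, viewer, ticket gives the robot as it stands.
- The arm moves only by the shell command python3 -m inch 'ROWS' [OPENING] [FORCE]. ROWS is JSON, a list of rows, each a list of 6 numbers: the shift along the tool's x, y, z in mm, then the turn, a rotation vector about the tool's x, y, z in rad. A call has 1 to 10 rows; each row is the pose to reach, as a shift and turn from the pose commanded when the call began, along the tool's axes at that moment; what a row does not reach only later rows make up. A row lasts 1/12 s, in which the tool goes at most 41.7 mm and 7.16 degrees, less where a joint would pass 70% of its speed; a pose out of reach is approached as far as the arm can. A call with a gripper value outside its range is refused whole. OPENING is the closure, from 0 (fully open) to 1 (shut), set as the call begins (- or left out, the last holds). The fingers move at their own pace and stop on an object; FORCE is the grip in N (left out, the last holds). Time passes only in rows, so rows that repeat a pose let the fingers close. It gives the time, the measured TCP pose, the force, the opening and the grip force at its end, in the units of the state.
- telemetry.observe(): the state, without advancing time (a new reading comes with each control period).
- viewer.read_camera(name): name is "side" or "top" or "wrist"; returns a dict with "frame" (384x512x3 uint8, red, green, blue), "depth" (384x512 float32, m along the optical axis (not along the pixel's ray), 0 where there is no reading), "intrinsics" (3x3 intrinsics, pixels), "cam_to_world" (4x4, takes a point from camera to world coordinates). Camera axes: x right, y up, looking along -z (the intrinsics and any distortion apply to the point x, -y, -z); pixel columns grow to the right and rows downward; lengths in m; the calibration is good to about 2 mm. A picture is of the moment at which its call begins.
- ticket.close_job(): hands the job in; it is judged then, once.
The state is a dict: "time": time; "joints": joint angles; "qvel": joint speeds; "joint_torque": joint torques, N m; "ee_pos": TCP position; "tool_rot": TCP orientation; "wrist_force": force on the tool from outside, world axes, zero at the start; "moment": the same for the moment, N m; "width": opening from 0.0 (shut) to 1.0 (fully open); "grip_force": force on a finger pad.
Only numpy, scipy, OpenCV 4.12 (cv2) and the standard library are available. Lean on these libraries where they do the work, as an engineer would, in place of code of your own. Each camera call takes 0.05 s, during which the arm holds its last target. There are 200 camera calls.

## Working session

There is one attempt and no reset: what is moved stays moved. The work goes in short steps, Python scripts to look and compute and a shell command to move; the robot and the scene stay as the last step left them, time stands still between calls to the robot, and variables do not carry over. Pictures are saved under pics/ and viewed, at most 10 in all, crops included, and the job is handed in when it is done.

```bash
mkdir -p pics; ls; python3 - <<'E'
from rig import telemetry, viewer
import cv2,numpy as np
s=telemetry.observe();print(s)
for n in("top","side"):
    c=viewer.read_camera(n);np.savez(n+".npz",**c);cv2.imwrite(f"pics/{n}1.png",c["frame"][:,:,::-1]);print(c["cam_to_world"].round(3))
E
```

```text
pics
{'time': 0.0, 'joints': array([ 1.05153698e+00,  5.28492370e-01,  1.43392350e+00, -1.83896866e-05,
        1.18139433e+00, -1.78514787e-01]), 'qvel': array([ 0.00170272, -0.0004771 , -0.00091884,  0.00108519,  0.00101612,
       -0.00108421]), 'joint_torque': array([ 4.19173521e-04, -4.42363358e+01, -1.78020555e+01, -1.73601888e-04,
        8.57255742e-03, -1.59243916e-05]), 'ee_pos': array([0.20850519, 0.58846193, 0.24731074]), 'tool_rot': array([-3.71046676e-04,  1.69545695e-01,  9.85521703e-01, -1.04488192e-03]), 'wrist_force': array([0.35372528, 1.2335346 , 0.3991826 ]), 'moment': array([-0.00022635,  0.04395481, -0.03376249]), 'grip_force': 0.0, 'width': 1.0015766722153314}
[[-0.029  0.993 -0.117  0.3  ]
 [-0.999 -0.027  0.016  0.039]
 [ 0.013  0.117  0.993  1.535]
 [ 0.     0.     0.     1.   ]]
[[-0.995  0.027 -0.096  0.308]
 [-0.098 -0.406  0.909  1.56 ]
 [-0.015  0.914  0.406  0.715]
 [ 0.     0.     0.     1.   ]]
```

View pics/top1.png

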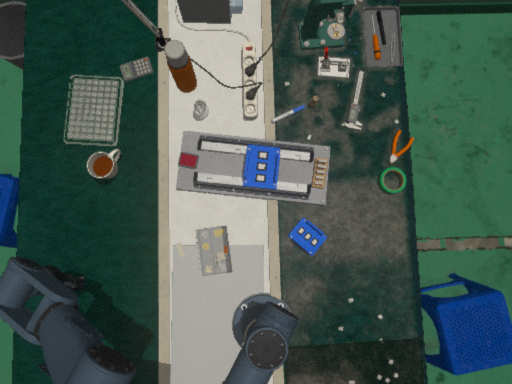

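View pics/side1.png

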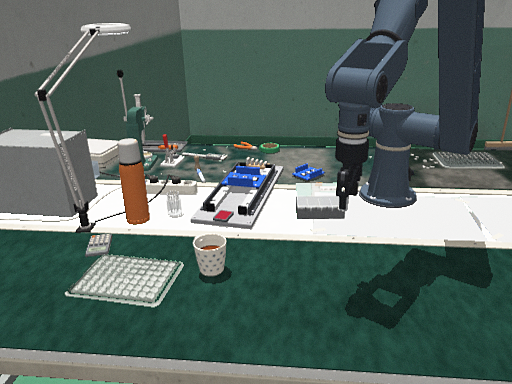

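The top view shows the gauge blocks at the right (-y) end of the board (320,173), the ink pad at the left (188,160), and the large carrier mid-rail at (262,167). The small blue decoy is off the board at (308,237). The push is toward -y.

```bash
cat > h.py <<'E'
import numpy as np,cv2
def cloud(c):
    K=c["intrinsics"];T=c["cam_to_world"];d=c["depth"];v,u=np.mgrid[:384,:512]
    P=np.stack([(u-K[0,2])/K[0,0]*d,-(v-K[1,2])/K[1,1]*d,-d],-1)
    return P@T[:3,:3].T+T[:3,3]
def mask(c,lo,hi,box):
    m=cv2.inRange(cv2.cvtColor(c["frame"],cv2.COLOR_RGB2HSV),lo,hi);o=np.zeros_like(m);x0,y0,x1,y1=box;o[y0:y1,x0:x1]=m[y0:y1,x0:x1];return o>0
def rect(xy): return cv2.minAreaRect((xy*1000).astype(np.float32))
E
python3 - <<'E'
from h import *
c=dict(np.load("top.npz"));W=cloud(c)
b=mask(c,(100,120,80),(125,255,255),(225,130,300,205));P=W[b];print("blue",len(P),np.percentile(P[:,2],[1,10,50,90,99]).round(3))
print("carrier all",rect(P[:,:2]))
f=P[P[:,2]>.068];print("fences",len(f),rect(f[:,:2]))
for lab in (0,1):
    m=f[:,1]>np.median(P[:,1])
    q=f[m==lab];print(lab,q.mean(0).round(4),rect(q[:,:2]))
roi=np.zeros(b.shape,bool);roi[125:212,168:338]=1
for lo,hi in((.010,.027),(.010,.1),(.042,.056)):
    Q=(roi&(W[...,2]>lo)&(W[...,2]<hi)).astype(np.uint8)
    n,l,s,_=cv2.connectedComponentsWithStats(Q);k=1+s[1:,4].argmax();q=W[l==k];print("board",lo,hi,len(q),rect(q[:,:2]))
r=mask(c,(0,130,60),(8,255,255),(170,140,210,180))|mask(c,(170,130,60),(180,255,255),(170,140,210,180));print("ink",W[r].mean(0).round(4))
g=mask(c,(8,60,80),(28,255,255),(305,150,335,195));print("gauge",g.sum(),np.median(W[g],0).round(4))
im=c["frame"][110:220,160:345,::-1];cv2.imwrite("pics/crop.png",cv2.resize(im,None,fx=4,fy=4,interpolation=cv2.INTER_CUBIC))
E
```

```text
blue 1191 [0.037 0.041 0.047 0.071 0.079]
carrier all ((469.67486572265625, 0.468719482421875), (119.16654205322266, 346.0596008300781), 82.52202606201172)
fences 150 ((454.28643798828125, 1.43743896484375), (119.31658172607422, 314.9939270019531), 82.99207305908203)
0 [ 0.5558 -0.0664  0.0743] ((555.6105346679688, -66.33619689941406), (9.135629653930664, 97.37968444824219), 82.36064910888672)
1 [0.5603 0.0424 0.1132] ((458.75555419921875, 44.52655029296875), (15.183608055114746, 316.7904357910156), 89.12997436523438)
board 0.01 0.027 4418 ((566.02783203125, 17.078521728515625), (552.0243530273438, 220.0954132080078), 82.2653579711914)
board 0.01 0.1 7917 ((566.02783203125, 17.078521728515625), (552.0243530273438, 220.0954132080078), 82.2653579711914)
board 0.042 0.056 1338 ((556.8786010742188, -49.636871337890625), (284.5422668457031, 172.50498962402344), 82.2198486328125)
ink [0.5981 0.2554 0.0222]
gauge 251 [ 0.5313 -0.2199  0.027 ]
```

View pics/crop.png

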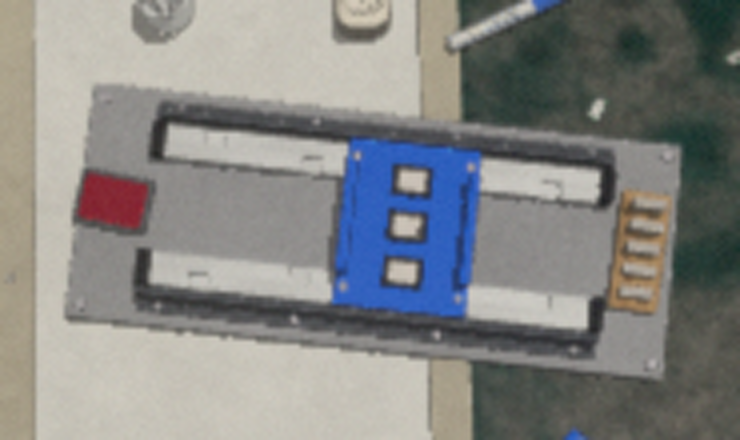

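The board measures 552 x 220 mm, as specified, with yaw -7.7° and its centre at (0.566, 0.017). The carrier is about 29 mm on the -y side of centre, so its +y fence face lies about +31 mm along the board. It needs about 81 mm of push. I'll move above the area behind the fence with the fingers shut.

```bash
python3 -m inch '[[-20,-13,0,0,0,-0.02],[-45,-30,0,0,0,-0.04],[-75,-49,0,0,0,-0.06],[-105,-69,0,0,0,-0.08],[-135,-89,0,0,0,-0.1],[-165,-109,0,0,0,-0.12],[-195,-128,0,0,0,-0.14],[-225,-148,0,0,0,-0.16],[-245,-161,0,0,0,-0.18],[-255,-168,0,0,0,-0.206]]' 1 60
python3 - <<'E'
from rig import telemetry
from h import *
from scipy.spatial.transform import Rotation as R
s=telemetry.observe();w,x,y,z=s["tool_rot"];M=R.from_quat([x,y,z,w]).as_matrix()
th=np.radians(82.27);d=np.array([np.cos(th),np.sin(th)]);g=np.r_[np.array([.566,.017])+.085*d,s["ee_pos"][2]]
print(s["ee_pos"],M.round(3),"to go mm",(M.T@(g-s["ee_pos"])*1e3).round(1))
c=dict(np.load("top.npz"));W=cloud(c)
print("table z",np.median(W[215:225,180:190,2]),"board top z",np.median(W[160:180,290:305,2]))
E
```

```text
time: 0.93
ee_pos: [0.3948, 0.3429, 0.248]
tool_rot: [0.0, 0.068, 0.998, -0.001]
wrist_force: [-0.6, 0.9, 0.9]
width: 0.0
grip_force: 0.0
[0.39477605 0.34293437 0.24804135] [[-0.991  0.136  0.   ]
 [ 0.136  0.991 -0.001]
 [-0.    -0.001 -1.   ]] to go mm [-213.9 -214.6    0.3]
table z -0.005309382487504344 board top z 0.012589954288294902
```

```bash
python3 -m inch '[[-15,-15,0,0,0,0],[-35,-35,0,0,0,0],[-60,-60,0,0,0,0],[-85,-85,0,0,0,0],[-110,-110,0,0,0,0],[-135,-135,0,0,0,0],[-160,-160,30,0,0,0],[-185,-185,50,0,0,0],[-205,-205,75,0,0,0],[-214,-215,90,0,0,0]]'
python3 - <<'E'
from rig import telemetry,viewer
import cv2
cv2.imwrite("pics/w1.png",viewer.read_camera("wrist")["frame"][:,:,::-1])
cv2.imwrite("pics/s2.png",cv2.resize(viewer.read_camera("side")["frame"][130:250,180:330,::-1],None,fx=4,fy=4))
print(telemetry.observe()["ee_pos"])
E
```

```text
time: 1.77
ee_pos: [0.578, 0.1001, 0.1557]
tool_rot: [-0.0, 0.069, 0.998, -0.001]
wrist_force: [-0.3, -0.9, -0.1]
width: -0.003
grip_force: 0.0
[0.57576678 0.1011298  0.15493117]
```

View pics/w1.png

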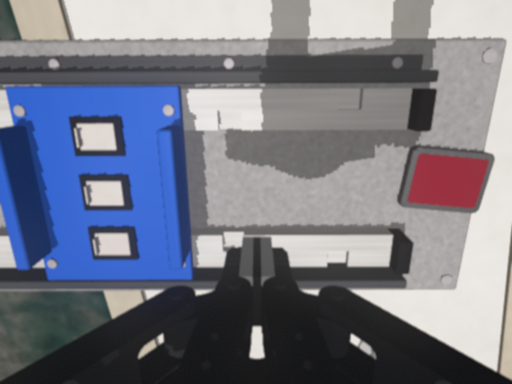

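View pics/s2.png

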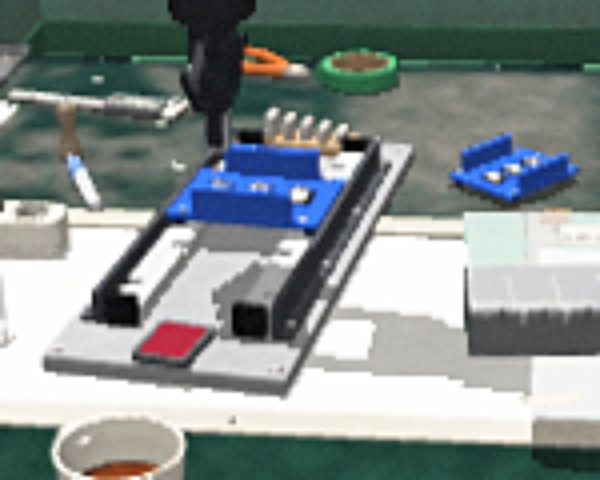

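The wrist view shows the shut fingers (257,250) on the ink-pad side of the carrier's near fence (185,195), with clear board between them. Next I measure the fence relative to the tip.

```bash
python3 - <<'E'
from rig import telemetry,viewer
from h import *
from scipy.spatial.transform import Rotation as R
c=viewer.read_camera("wrist");W=cloud(c);s=telemetry.observe();w,x,y,z=s["tool_rot"];M=R.from_quat([x,y,z,w]).as_matrix()
b=mask(c,(100,120,50),(125,255,255),(0,60,240,300));P=W[b]
q=P[(P[:,2]>.065)]; T=(q-s["ee_pos"])@M*1e3
print(s["ee_pos"],"blue z",np.percentile(P[:,2],[1,10,50,90,99]).round(4))
for a in(T[T[:,1]>-100],T[T[:,1]<=-100]): print(len(a),np.percentile(a,[1,50,99],axis=0).round(1))
top=T[(T[:,1]>-100)]; k=top[:,2]<top[:,2].min()+4; print("near fence top",np.percentile(top[k],[1,50,99],axis=0).round(1), cv2.minAreaRect(top[k,:2].astype(np.float32)))
c2=viewer.read_camera("side");Ti=np.linalg.inv(c2["cam_to_world"]);p=s["ee_pos"]+M[:,2]*.017;pc=Ti[:3,:3]@p+Ti[:3,3];u=c2["intrinsics"]@[pc[0],-pc[1],-pc[2]];print("tip in side",u[:2]/u[2])
E
```

```text
[0.57547259 0.10264148 0.15649585] blue z [0.0443 0.0455 0.0466 0.0738 0.0757]
2584 [[ -48.6  -65.5 -125.5]
 [   7.2  -59.1   82.1]
 [  75.7   -1.5   91.1]]
2588 [[ -49.5 -174.4   80.7]
 [  -6.2 -166.5   83.3]
 [  45.9 -164.9   91.3]]
near fence top [[  75.7   -1.5 -125.5]
 [  75.7   -1.5 -125.5]
 [  75.7   -1.5 -125.5]] ((75.73113250732422, -1.528287649154663), (0.0, 0.0), 0.0)
tip in side [234.12527724 167.1228493 ]
```

The fence is centred on the finger to within 2 mm, and its face is 54 mm away along -y. I'll descend straight until the tip is at about z = 58 mm.

```bash
python3 -m inch '[[0,0,10,0,0,0],[0,0,25,0,0,0],[0,0,42,0,0,0],[0,0,58,0,0,0],[0,0,70,0,0,0],[0,0,78,0,0,0],[0,0,81,0,0,0],[0,0,81,0,0,0]]'
python3 -m inch '[[0,-4,0,0,0,0],[0,-9,0,0,0,0],[0,-14,0,0,0,0],[0,-19,0,0,0,0],[0,-23,0,0,0,0],[0,-27,0,0,0,0],[0,-30,0,0,0,0],[0,-30,0,0,0,0]]'
```

```text
time: 2.63
ee_pos: [0.5759, 0.1042, 0.077]
tool_rot: [-0.0, 0.067, 0.998, -0.0]
wrist_force: [0.2, -0.7, 0.1]
width: 0.0
grip_force: 0.0
time: 3.3
ee_pos: [0.5721, 0.0731, 0.0774]
tool_rot: [-0.0, 0.068, 0.998, -0.0]
wrist_force: [0.3, -0.3, 0.4]
width: 0.002
grip_force: 0.0
```

```bash
python3 -m inch '[[0,-3,0,0,0,0],[0,-6,0,0,0,0],[0,-9,0,0,0,0],[0,-12,0,0,0,0],[0,-15,0,0,0,0],[0,-18,0,0,0,0],[0,-21,0,0,0,0],[0,-24,0,0,0,0],[0,-27,0,0,0,0],[0,-30,0,0,0,0]]'
python3 -m inch '[[0,-3,0,0,0,0],[0,-6,0,0,0,0],[0,-9,0,0,0,0],[0,-12,0,0,0,0],[0,-15,0,0,0,0],[0,-18,0,0,0,0],[0,-20,0,0,0,0],[0,-22,0,0,0,0],[0,-23,0,0,0,0],[0,-24,0,0,0,0]]'
python3 - <<'E'
from rig import telemetry,viewer
from h import *
c=viewer.read_camera("top");W=cloud(c);s=telemetry.observe()
cv2.imwrite("pics/t3.png",cv2.resize(c["frame"][110:220,160:345,::-1],None,fx=4,fy=4,interpolation=cv2.INTER_CUBIC))
th=np.radians(82.27);d=np.array([np.cos(th),np.sin(th)]);n=np.array([d[1],-d[0]]);o=np.array([.566,.017])
b=mask(c,(100,120,80),(125,255,255),(225,120,310,210));P=W[b];P=P[P[:,2]<.085]
t=(P[:,:2]-o)@d*1e3;print("carrier t",np.percentile(t,[.5,99.5]).round(1),"tcp t",((s["ee_pos"][:2]-o)@d*1e3).round(1),((s["ee_pos"][:2]-o)@n*1e3).round(1),s["wrist_force"])
E
```

```text
time: 4.13
ee_pos: [0.568, 0.0441, 0.0773]
tool_rot: [-0.0, 0.067, 0.998, 0.0]
wrist_force: [-0.9, 2.8, 0.5]
width: -0.003
grip_force: 1.4
time: 4.97
ee_pos: [0.5649, 0.0203, 0.0773]
tool_rot: [-0.0, 0.067, 0.998, 0.0]
wrist_force: [0.4, 2.3, -1.3]
width: 0.001
grip_force: 1.3
carrier t [-129.1  -42.1] tcp t 3.0 -1.6 [0.04540651 1.3394935  0.08696756]
```

View pics/t3.png

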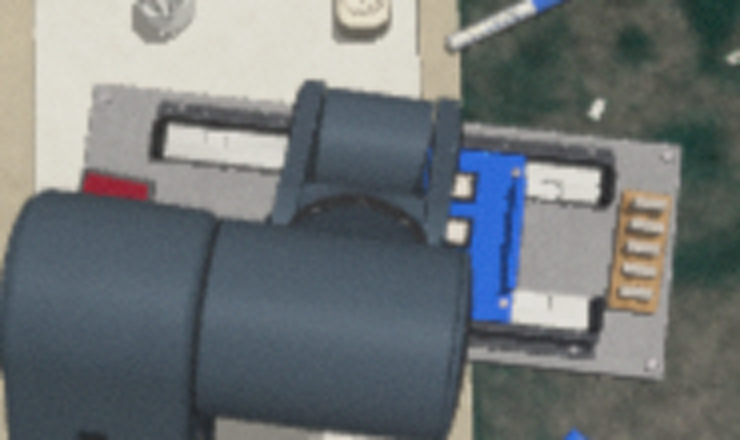

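The carrier slides with the fingertip (2–3 N) and its leading edge is now at t = -129 mm. About 41 mm remain, so I slow down.

```bash
python3 -m inch '[[0,-2,0,0,0,0],[0,-4,0,0,0,0],[0,-6,0,0,0,0],[0,-8,0,0,0,0],[0,-10,0,0,0,0],[0,-12,0,0,0,0],[0,-14,0,0,0,0],[0,-16,0,0,0,0],[0,-18,0,0,0,0],[0,-20,0,0,0,0]]'
python3 -m inch '[[0,-1.5,0,0,0,0],[0,-3,0,0,0,0],[0,-4.5,0,0,0,0],[0,-6,0,0,0,0],[0,-7,0,0,0,0],[0,-8,0,0,0,0],[0,-9,0,0,0,0],[0,-10,0,0,0,0],[0,-11,0,0,0,0],[0,-12,0,0,0,0]]'
cat > chk.py <<'E'
from rig import telemetry,viewer
from h import *
c=viewer.read_camera("top");W=cloud(c);s=telemetry.observe()
th=np.radians(82.27);d=np.array([np.cos(th),np.sin(th)]);o=np.array([.566,.017])
b=mask(c,(100,120,80),(125,255,255),(225,120,320,210));P=W[b];P=P[P[:,2]<.085]
t=(P[:,:2]-o)@d*1e3;k=t<t.min()+20
print("carrier t",np.percentile(t,[.5,99.5]).round(1),"z",np.percentile(P[k,2],[20,50,90,98]).round(4),"tcp t",((s["ee_pos"][:2]-o)@d*1e3).round(1),s["wrist_force"].round(1))
E
python3 chk.py
```

```text
time: 5.85
ee_pos: [0.5622, 0.0004, 0.0773]
tool_rot: [-0.0, 0.067, 0.998, -0.0]
wrist_force: [1.1, 2.9, -0.7]
width: -0.001
grip_force: 1.3
time: 6.68
ee_pos: [0.5606, -0.0113, 0.0773]
tool_rot: [-0.0, 0.067, 0.998, -0.0]
wrist_force: [-0.2, 2.4, -0.6]
width: -0.002
grip_force: 1.2
carrier t [-161.4 -109.1] z [0.0441 0.0489 0.0759 0.0791] tcp t -29.0 [ 0.2  2.5 -1.1]
```

```bash
for i in 1; do python3 -m inch '[[0,-0.8,0,0,0,0],[0,-1.6,0,0,0,0],[0,-2.4,0,0,0,0],[0,-3.2,0,0,0,0],[0,-4,0,0,0,0]]'; done
python3 -m inch '[[0,-0.7,0,0,0,0],[0,-1.3,0,0,0,0],[0,-2,0,0,0,0]]'; python3 chk.py
```

```text
time: 7.15
ee_pos: [0.5601, -0.0153, 0.0773]
tool_rot: [0.0, 0.067, 0.998, 0.0]
wrist_force: [0.4, 1.9, 0.2]
width: -0.003
grip_force: 1.2
time: 7.4
ee_pos: [0.5598, -0.0173, 0.0773]
tool_rot: [0.0, 0.067, 0.998, -0.0]
wrist_force: [0.2, 2.5, 0.2]
width: -0.002
grip_force: 1.3
carrier t [-167.3 -116.5] z [0.0436 0.0481 0.0757 0.0784] tcp t -35.1 [-0.3 -0.4  0.5]
```

```bash
python3 -m inch '[[0,-0.7,0,0,0,0],[0,-1.3,0,0,0,0],[0,-2,0,0,0,0]]'; python3 chk.py; python3 -m inch '[[0,-0.7,0,0,0,0],[0,-1.3,0,0,0,0],[0,-2,0,0,0,0]]'; python3 chk.py
```

```text
time: 7.7
ee_pos: [0.5597, -0.0197, 0.0774]
tool_rot: [0.0, 0.067, 0.998, -0.0]
wrist_force: [-0.4, -0.4, -0.8]
width: -0.002
grip_force: 0.0
carrier t [-168.1 -117.5] z [0.0371 0.0419 0.0681 0.0728] tcp t -37.2 [ 0.1  0.9 -0.5]
time: 8.0
ee_pos: [0.5593, -0.0213, 0.0773]
tool_rot: [0.0, 0.067, 0.998, -0.0]
wrist_force: [-0.6, 1.3, -0.5]
width: 0.004
grip_force: 0.0
carrier t [-167.7 -120.9] z [0.0376 0.0418 0.0687 0.0711] tcp t -39.0 [-0.5  0.4 -0.2]
```

The carrier's height fell by 7 mm and the push force vanished, so it has dropped. I'll back off along +y, then up and clear, and check it.

```bash
python3 -m inch '[[0,5,0,0,0,0],[0,15,0,0,0,0],[0,28,0,0,0,0],[0,40,0,0,0,0],[0,45,-10,0,0,0],[0,45,-30,0,0,0],[0,45,-55,0,0,0],[0,45,-85,0,0,0],[0,45,-115,0,0,0],[0,45,-130,0,0,0]]'
python3 -m inch '[[10,15,0,0,0,0],[25,40,0,0,0,0],[40,70,0,0,0,0],[55,100,0,0,0,0],[70,130,0,0,0,0],[85,160,0,0,0,0],[100,190,0,0,0,0],[110,215,0,0,0,0],[120,230,0,0,0,0],[120,230,0,0,0,0]]'
python3 chk.py; python3 - <<'E'
from rig import viewer
from h import *
c=viewer.read_camera("top");W=cloud(c)
cv2.imwrite("pics/t4.png",cv2.resize(c["frame"][110:220,160:345,::-1],None,fx=4,fy=4,interpolation=cv2.INTER_CUBIC))
th=np.radians(82.27);d=np.array([np.cos(th),np.sin(th)]);n=np.array([d[1],-d[0]]);o=np.array([.566,.017])
b=mask(c,(100,120,80),(125,255,255),(225,120,320,215));P=W[b];t=(P[:,:2]-o)@d*1e3;s=(P[:,:2]-o)@n*1e3
print("t",np.percentile(t,[.5,99.5]).round(1))
for m in((s<-55),(s>55)):
  for k in(t<-135,t>-85): q=P[m&k];print(len(q),np.median(q[:,2]).round(4))
g=mask(c,(8,60,80),(28,255,255),(305,150,335,195));print("gauge",np.median(W[g],0).round(4))
E
```

```text
time: 8.88
ee_pos: [0.5669, 0.0242, 0.2117]
tool_rot: [0.003, 0.067, 0.998, -0.0]
wrist_force: [0.2, 0.9, -1.3]
width: 0.004
grip_force: 0.0
time: 9.72
ee_pos: [0.475, 0.2712, 0.2081]
tool_rot: [-0.0, 0.065, 0.998, 0.001]
wrist_force: [-0.9, 0.2, 0.0]
width: -0.0
grip_force: 0.0
carrier t [-167.4  -48.9] z [0.037  0.0417 0.0685 0.0718] tcp t 238.2 [-0.8 -0.1  0.5]
t [-167.5  -48.9]
49 0.0385
56 0.0386
54 0.0382
61 0.0385
gauge [ 0.5315 -0.2202  0.027 ]
```

View pics/t4.png

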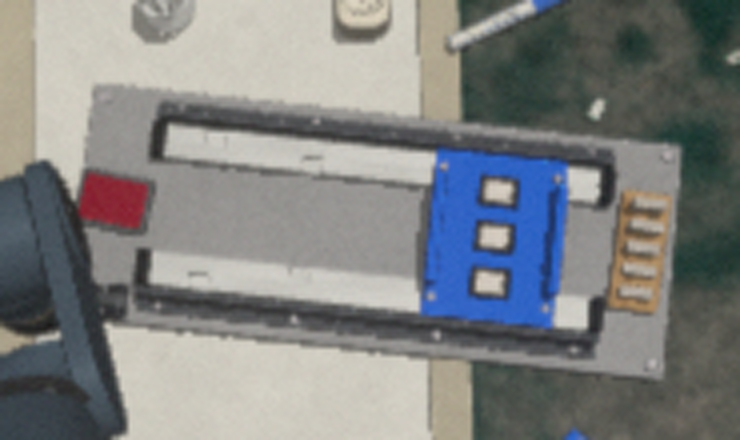

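The carrier is level: its four corners read z = 0.0382–0.0386, which matches 44 mm once the camera's -5 mm bias is allowed for. It sits at t ≈ -108 mm, within the notch play. The gauge blocks haven't moved and the robot is clear.

```bash
python3 -c "
from rig import ticket;print(ticket.close_job())"
```

```text
the job is handed in; nothing more can be done
None
```

I pushed the large blue carrier into the notches at the gauge-block end. It sits level and fully down, the gauge blocks are unmoved, the hand is clear, and I've handed the job in.

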